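Weigh a ramekin on the kitchen scale

TASK

Weigh the brown ramekin on the kitchen scale: press the green key (on), then the yellow key (grams), then the blue key (zero, with the white ramekin on the pan), next nest the brown ramekin upright in the white one without dropping it, and last press the white key to hold the reading. Press one key at a time, fully down, and let it spring back; never press the red key, and press no key but the white one once the ramekin is in. Leave the white ramekin standing on the pan with the brown one in it, and the other things on the worktop where they are.

Things in the scene. Friction and masses are not known exactly. Their poses are not given: they have to be found in the camera images.
- scale_pan (a point): centre of the top of the round steel pan (radius 48 mm, 28 mm above the worktop) of a fixed white kitchen scale, 160 deep x 215 wide x 20 mm high. Axes: -x to the key console along the front edge, y along the key row, z up. The console is 44 mm deep, 36 mm high, its middle line 80 mm from the pan centre; it bears five round keys in a row, 40 mm apart, in varying order
- white_ramekin: white ceramic stacking ramekin, loose on the pan, 0.09 kg. Origin: centre of its underside, z up. Outside: foot 42 mm wide up to 21 mm, flaring to an upper band 58 mm wide from 26 mm to the rim at 45 mm. Inside: bore 50 mm wide down to a ledge 26 mm above the underside, which carries the foot of the next one: a nested one stands 26 mm higher, with 4 mm play all round its foot
- brown_ramekin: terracotta-brown stacking ramekin, loose on the worktop right of the scale; same shape, sizes, origin and weight as the white one. Can be gripped across the upper band (58 mm) from above
- key_green_top (a point): centre of the top face of the green key (switches the scale on): a round spring key 24 mm across, its top 58 mm above the worktop when up, 10 mm above its black collar (40 mm across); pressed straight down
- key_green (a joint): travel of the green key in m: 0 up, 0.006 fully down, which takes about 4 N; it springs back
- key_yellow_top (a point): centre of the top face of the yellow key (selects grams): a round spring key 24 mm across, its top 58 mm above the worktop when up, 10 mm above its black collar (40 mm across); pressed straight down
- key_yellow (a joint): travel of the yellow key in m: 0 up, 0.006 fully down, which takes about 4 N; it springs back
- key_blue_top (a point): centre of the top face of the blue key (sets the reading to zero): a round spring key 24 mm across, its top 58 mm above the worktop when up, 10 mm above its black collar (40 mm across); pressed straight down
- key_blue (a joint): travel of the blue key in m: 0 up, 0.006 fully down, which takes about 4 N; it springs back
- key_white_top (a point): centre of the top face of the white key (holds the reading): a round spring key 24 mm across, its top 58 mm above the worktop when up, 10 mm above its black collar (40 mm across); pressed straight down
- key_white (a joint): travel of the white key in m: 0 up, 0.006 fully down, which takes about 4 N; it springs back
- key_red_top (a point): centre of the top face of the red key (switches the scale off; not to be pressed): a round spring key 24 mm across, its top 58 mm above the worktop when up, 10 mm above its black collar (40 mm across); pressed straight down
- key_red (a joint): travel of the red key in m: 0 up, 0.006 fully down, which takes about 4 N; it springs back
- teaspoon: steel teaspoon, 134x27x12 mm, loose on the worktop, a bystander; origin at the centre of its underside
- tea_light: tea light in a metal cup, 38 mm across, 15 mm high, loose on the worktop, a bystander; origin at the centre of its underside
- capsule: purple coffee capsule, 37 mm across, 24 mm high, loose on the worktop, a bystander; origin at the centre of its underside
Not all that is in view belongs to the job. Of the things that look like the brown_ramekin, the largest one is meant. What is shaped like the white_ramekin but purple is not meant.

How it is judged:
By the outcome, as a careful person would: the job done as asked, in the order asked, and still so for the second after the job is handed in, with the robot touching nothing.
It also fails if it takes over 64 s, if anything falls off the work surface, if the arm or the gripper's body presses on something with over 40 N, if the wrist force passes 120 N, or if a joint passes its speed limit or range.

ROBOT

A 6-joint arm with a two-finger parallel gripper is mounted at the origin on a cart in front of the work surface, level with it; the furniture and walls round the work are solid. World frame = base frame: x ahead of the robot, y to its left, z up, the work surface at z = 0. Lengths are in m, angles in degrees, forces in N, time in s.
With the tool pointing down it reaches from about 0.325 to 0.85 m from the base axis. Payload 4.4 kg.
Tool frame: the origin (TCP) lies midway between the tips of the shut fingers; the grasp point (between the pads) lies 19 mm behind it; z points along the fingers, y is the line along which they close (so a half turn about z gives the same grasp; the last joint's range is limited). The gripper opens to 94 mm and grips with 3 to 60 N. Pads are 16 mm wide; open, the fingers measure 119 mm over their backs; the gripper's body (75 mm by 177 mm) begins 78 mm behind the grasp point.
Start: joints at [55.376, 11.837, 88.321, -0, 79.842, -8.623], TCP at [0.252, 0.517, 0.182] pointing down, gripper open.
Joint ranges: [-156.59, 156.59], [-49.26, 127.26], [12.9, 141.05], [-63.56, 243.56], [4.71, 150.69], [-161.64, 161.64]. Speed limits (degrees/s): [159.86, 159.86, 180, 180, 180, 180].

INTERFACE

Orientations are given as [roll, pitch, yaw] about the fixed x, y, z axes, in that order (R = Rz(yaw) Ry(pitch) Rx(roll)).
In Python, from workcell import ctrl, camera gives the robot as it stands. The module is installed in compiled form; this text tells all that it offers.
- The arm moves only by the tool step_arm, never from a script. Its arguments are lists of equal length, an entry for each row: "delta_pos": the shift along the tool's x, y, z in cm, a list of three; "spin": the turn about the tool's z in units of 6 degrees (1.0 is 6 degrees). In form: {"delta_pos": [[x, y, z], ...], "spin": [spin, ...]}. A call has 1 to 5 rows; each row is the pose to reach, as a shift and turn from the pose commanded when the call began, along the tool's axes at that moment; what a row does not reach only later rows make up. A row lasts 1/12 s, in which the tool goes at most 41.7 mm and 7.16 degrees, less where a joint would pass 70% of its speed; a pose out of reach is approached as far as the arm can. A call with a gripper value outside its range is refused whole. "jaw" is the finger opening in cm, from 0 to 9.4, set as the call begins (left out, the last holds). The fingers move at their own pace and stop on an object; "squeeze" is the grip in N (left out, the last holds). Time passes only in rows, so rows that repeat a pose let the fingers close. It gives the time, the measured TCP pose, the force, the opening and the grip force at its end, in the units of the state.
- ctrl.sense(): the state, without advancing time (a new reading comes with each control period).
- camera(name): name is "scene" or "top" or "wrist"; returns a dict with "pixels" (384x512x3 uint8, red, green, blue), "fx", "fy", "cx", "cy" (pixels), "world_from_camera" (4x4, takes a point from camera to world coordinates). Camera axes: x right, y up, looking along -z (the intrinsics and any distortion apply to the point x, -y, -z); pixel columns grow to the right and rows downward; lengths in m; the calibration is good to about 2 mm. A picture is of the moment at which its call begins. There is no depth.
- ctrl.finish_job(): hands the job in; it is judged then, once.
The state is a dict: "clock": time; "q": joint angles; "joint_velocities": joint speeds; "effort": joint torques, N m; "eef_pos": TCP position; "tool_rot": TCP orientation; "wrist_force": force on the tool from outside, world axes, zero at the start; "torque": the same for the moment, N m; "opening": finger opening in m; "grip_force": force on a finger pad.
Only numpy, scipy, OpenCV 4.12 (cv2) and the standard library are available. Lean on these libraries where they do the work, as an engineer would, in place of code of your own. Each camera call takes 0.05 s, during which the arm holds its last target. There are 200 camera calls.

## Working session

There is one attempt and no reset: what is moved stays moved. The work goes in short steps, Python scripts to look and compute and a tool call to move; the robot and the scene stay as the last step left them, time stands still between calls to the robot, and variables do not carry over. Pictures are saved under pics/ and viewed, at most 10 in all, crops included, and the job is handed in when it is done.

Besides the shell and the picture viewer there is one more tool, called after "Request:" as name(argument=value, ...), one argument or row to a line, values as JSON. step_arm: Moves the arm, as the interface text tells. Its arguments: {"type":"object","properties":{"delta_pos":{"type":"array"},"spin":{"type":"array"},"jaw":{"type":"number"},"squeeze":{"type":"number"}},"required":["delta_pos","spin"]}

```bash
mkdir -p pics
cat > h.py <<'E'
from workcell import ctrl, camera
import numpy as np, cv2
def snap(n,f):
    c=camera(n); cv2.imwrite(f"pics/{f}.png",c["pixels"][:,:,::-1]); np.savez(f"pics/{f}.npz",**{k:v for k,v in c.items() if v is not None and k!="name"}); return c
def pt(f,u,v,z):
    c=np.load(f"pics/{f}.npz",allow_pickle=True); T=c["world_from_camera"]
    d=T[:3,:3]@np.array([(u-c["cx"])/c["fx"],-(v-c["cy"])/c["fy"],-1]); o=T[:3,3]
    return np.round(o+d*(z-o[2])/d[2],4)
E
python3 - <<'E'
from h import *
a=snap("top","top0");b=snap("scene","sc0")
print(a.keys());print({k:(v if k!="pixels" else 0) for k,v in a.items()})
im=np.hstack([a["pixels"],b["pixels"]])[:,:,::-1]
cv2.imwrite("pics/both.png",cv2.resize(np.vstack([a["pixels"],b["pixels"]])[:,:,::-1],None,fx=.78,fy=.78,interpolation=cv2.INTER_AREA))
print(ctrl.sense())
E
```

```text
dict_keys(['pixels', 'fx', 'fy', 'cx', 'cy', 'world_from_camera'])
{'pixels': 0, 'fx': 440.7571477321779, 'fy': 440.7571477321779, 'cx': 250.17780864295835, 'cy': 195.28430606238376, 'world_from_camera': array([[-0.00926202,  0.98668613, -0.16237207,  0.23533962],
       [-0.99977002, -0.01227832, -0.01758285, -0.02787248],
       [-0.01934241,  0.16217187,  0.98657293,  1.16890328],
       [ 0.        ,  0.        ,  0.        ,  1.        ]])}
{'clock': 0.1, 'q': array([ 5.53755086e+01,  1.18789633e+01,  8.83941853e+01,  8.94333611e-04,
        7.98424810e+01, -8.62299368e+00]), 'joint_velocities': array([-0.09680173, -0.07608686, -0.26893522, -0.01687035,  0.01998148,
       -0.00682291]), 'effort': array([ 1.90263881e-04, -3.71862960e+01, -2.82292145e+01,  6.99638925e-02,
        3.12467117e-02, -5.05367268e-05]), 'eef_pos': array([0.25164431, 0.51616401, 0.18103108]), 'tool_rot': array([-1.79885809e+02, -1.82066298e-02,  1.53998326e+02]), 'wrist_force': array([ 0.57302786, -0.25181501,  0.08797402]), 'torque': array([ 0.04487167,  0.02104009, -0.02618444]), 'grip_force': 0.0, 'opening': 0.09428252845927737}
```

View pics/top0.png

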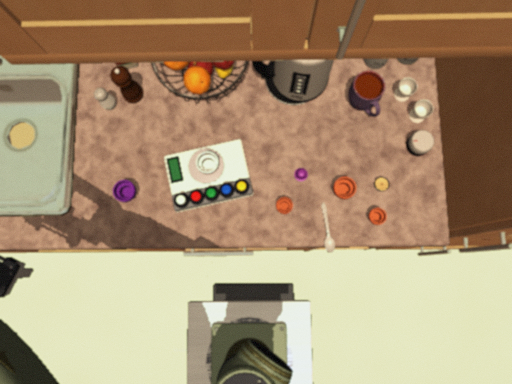

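View pics/sc0.png

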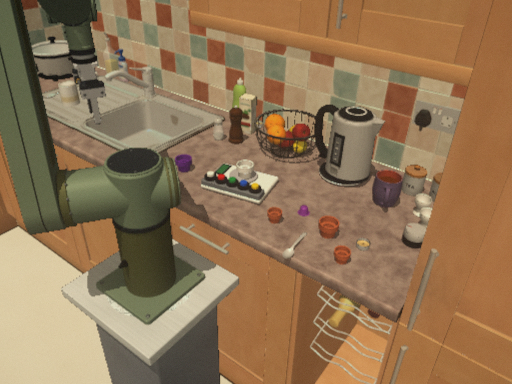

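The top view shows the scale around (208,172). Its keys run white (180,200), red (196,197), green (211,193), blue (227,189), yellow (242,186). The brown candidates are (284,205), (344,187) and (377,216). (344,187) looks the largest, so it should be the one meant; I'll confirm in an enlarged crop.

Run:
```python
from h import *
im=cv2.imread("pics/top0.png")
a=cv2.resize(im[140:215,160:260],None,fx=8,fy=8,interpolation=cv2.INTER_CUBIC)
cv2.imwrite("pics/c1.png",a)
b=cv2.resize(im[150:250,260:400],None,fx=5.7,fy=5.7,interpolation=cv2.INTER_CUBIC)
cv2.imwrite("pics/c2.png",b); print(b.shape)
```

```text
(570, 798, 3)
```

View pics/c1.png

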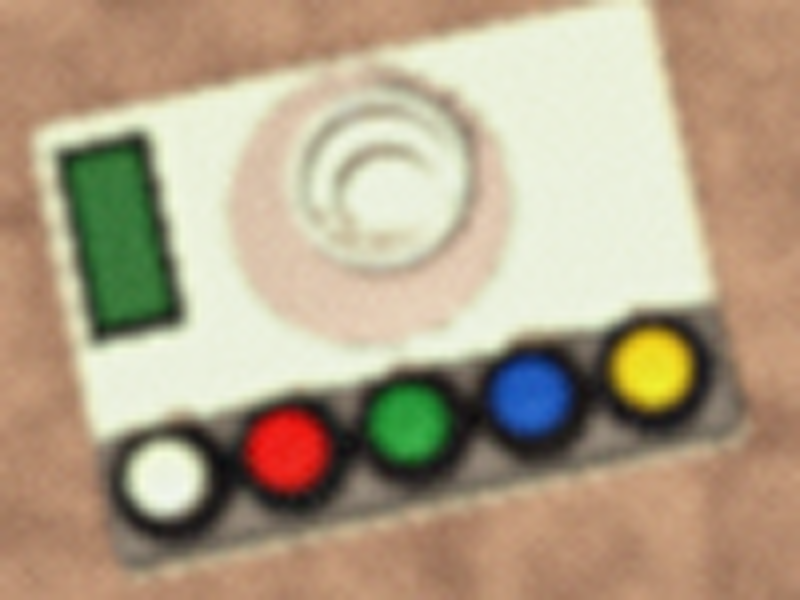

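View pics/c2.png

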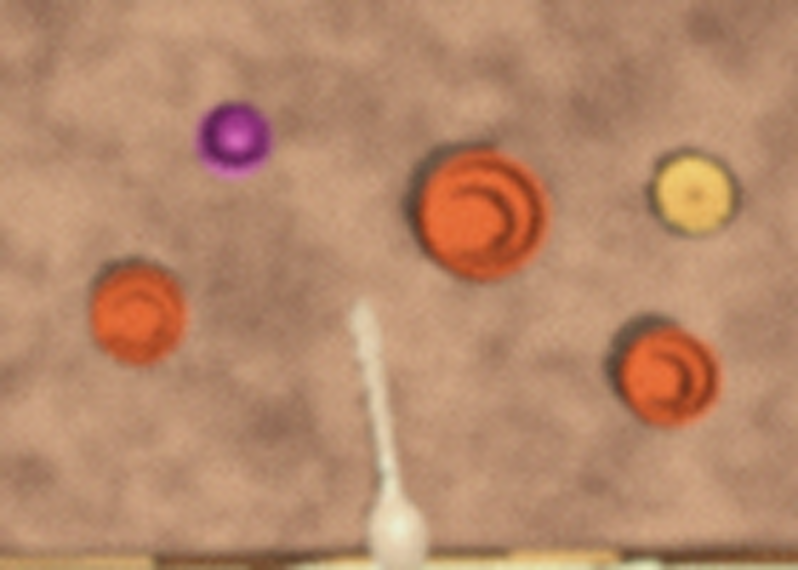

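The crop confirms it: the middle brown one (crop (484,214), about 23 px wide) is clearly larger than the other two (about 17 px). The white ramekin's rim is at crop (387,180), and the keys stand at (168,478), (288,450), (410,423), (531,397) and (653,369).

```bash
cat >> h.py <<'E'
def go(p,yaw=None):
    s=ctrl.sense(); from scipy.spatial.transform import Rotation as R
    r=R.from_euler('xyz',s["tool_rot"],degrees=True).as_matrix()
    return np.round(100*r.T@(np.array(p)-s["eef_pos"]),2)
E
python3 - <<'E'
from h import *
f=lambda x,y:(160+(x-3.5)/8,140+(y-3.5)/8)
K={}
for n,(x,y) in dict(white=(168,478),red=(288,450),green=(410,423),blue=(531,397),yellow=(653,369)).items():
    K[n]=pt("top0",*f(x,y),.058); print(n,K[n])
P=np.array(list(K.values())); d=(P[4]-P[0])/4; print("spacing",np.linalg.norm(d),"yaw(row)",np.degrees(np.arctan2(d[1],d[0])))
print("pan",pt("top0",*f(371,205),.028),"wr rim",pt("top0",*f(387,180),.073),"w diam",np.linalg.norm(pt("top0",*f(302,180),.073)-pt("top0",*f(472,180),.073)))
g=lambda x,y:(260+(x-2.4)/5.7,150+(y-2.4)/5.7)
print("br",pt("top0",*g(484,214),.045),"diam",np.linalg.norm(pt("top0",*g(418,214),.045)-pt("top0",*g(550,214),.045)))
print("cap",pt("top0",*g(235,138),.024),"tl",pt("top0",*g(695,193),.015),"small",pt("top0",*g(670,376),.03),pt("top0",*g(139,314),.03),"spoon",pt("top0",*g(362,300),.005))
t=np.arctan2(d[1],d[0]); ex=np.array([-d[1],d[0]])/np.linalg.norm(d)
c=P[2,:2]; print("pan pred",c+.08*ex)
print(go([*K["green"][:2],.12]))
E
```

```text
white [0.4099 0.1702 0.058 ]
red [0.4185 0.1318 0.058 ]
green [0.4268 0.0927 0.058 ]
blue [0.4348 0.0539 0.058 ]
yellow [0.4434 0.0148 0.058 ]
spacing 0.039742459976705016 yaw(row) -77.83475915614557
pan [0.5057 0.1093 0.028 ] wr rim [0.5031 0.0989 0.073 ] w diam 0.05440588203494176
br [ 0.4386 -0.2516  0.045 ] diam 0.059504117504589546
cap [ 0.4798 -0.1421  0.024 ] tl [ 0.4527 -0.3557  0.015 ] small [ 0.3656 -0.3353  0.03  ] [ 0.3969 -0.0954  0.03  ] spoon [ 0.4058 -0.201   0.005 ]
pan pred [0.50500351 0.10955854]
[-34.31 -30.37   6.15]
```

Request:
step_arm(
  delta_pos=[
    [-34.3,-30.4,2],
    [-34.3,-30.4,2],
    [-34.3,-30.4,2],
    [-34.3,-30.4,2],
    [-34.3,-30.4,2],
  ],
  spin=[10.67,10.67,10.67,10.67,10.67],
  jaw=0,
)

```text
clock: 0.52
eef_pos: [0.3314, 0.3226, 0.1724]
tool_rot: [-180.0, 0.0, 117.9]
wrist_force: [1.2, 0.1, 0.1]
opening: 0.0641
grip_force: 0.0
```

Request:
step_arm(
  delta_pos=[
    [-24.8,-2.3,3],
    [-24.8,-2.3,3],
    [-24.8,-2.3,3],
    [-24.8,-2.3,3],
    [-24.8,-2.3,3],
  ],
  spin=[4.7,4.7,4.7,4.7,4.7],
)

```text
clock: 0.93
eef_pos: [0.412, 0.132, 0.1477]
tool_rot: [180.0, -0.0, 89.8]
wrist_force: [0.4, 1.2, -0.8]
opening: 0.0306
grip_force: 0.0
```

Request:
step_arm(
  delta_pos=[
    [-3.9,1.5,3],
    [-3.9,1.5,6],
    [-3.9,1.5,6],
    [-3.9,1.5,6],
    [-3.9,1.5,6],
  ],
  spin=[0,0,0,0,0],
)

```text
clock: 1.35
eef_pos: [0.4271, 0.0954, 0.0887]
tool_rot: [180.0, -0.0, 90.0]
wrist_force: [-0.5, 0.3, 1.6]
opening: 0.0009
grip_force: 0.0
```

Run:
```python
from h import *
s=ctrl.sense(); print(s["eef_pos"],s["tool_rot"],s["opening"],s["wrist_force"],s["q"])
c=snap("wrist","w1"); cv2.imwrite("pics/w1.png",c["pixels"][:,:,::-1])
```

```text
[0.42713088 0.09544373 0.08869085] [ 1.79989524e+02 -2.41164087e-02  9.00130907e+01] 0.0008622501659953722 [-0.46940503  0.25665492  1.55620148] [1.21673952e+00 8.99070547e-01 1.12357162e+02 2.60060282e-02
 6.67327892e+01 1.19338045e+00]
```

View pics/w1.png

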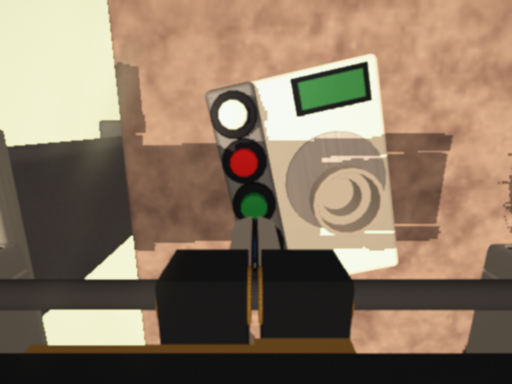

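The wrist view shows the shut fingertips at about (255,222), with green at (254,206), red (244,162) and white (232,114). I'll check these against the top-camera values.

Run:
```python
from h import *
print(pt("w1",254,206,.058),pt("w1",244,162,.058),pt("w1",233,114,.058),"tip",pt("w1",255,222,.0887),"white rim",pt("w1",346,199,.073))
```

```text
[0.4264 0.0975 0.058 ] [0.4182 0.1355 0.058 ] [0.4097 0.1739 0.058 ] tip [0.4273 0.0938 0.0887] white rim [0.5002 0.1077 0.073 ]
```

Request:
step_arm(
  delta_pos=[
    [0,0,2],
    [0,0,3],
    [0,0,3.6],
    [0,0,3.8],
    [0,0,3.8],
  ],
  spin=[0,0,0,0,0],
)

```text
clock: 1.82
eef_pos: [0.4268, 0.0953, 0.0501]
tool_rot: [-180.0, 0.0, 90.0]
wrist_force: [-0.3, -0.1, -0.2]
opening: 0.0005
grip_force: 0.0
```

Request:
step_arm(
  delta_pos=[
    [0,0,0],
  ],
  spin=[0],
)

```text
clock: 1.9
eef_pos: [0.4275, 0.0952, 0.0506]
tool_rot: [179.9, -0.0, 90.0]
wrist_force: [-0.5, 1.1, 0.4]
opening: 0.0008
grip_force: 0.0
```

Run:
```python
from h import *
s=ctrl.sense(); print(s["eef_pos"],s["wrist_force"],s["torque"],s["effort"])
a=snap("scene","sc1"); b=snap("wrist","w2")
x=cv2.resize(a["pixels"][150:220,190:290],(800,560),interpolation=cv2.INTER_CUBIC)
cv2.imwrite("pics/c3.png",x[:,:,::-1])
```

```text
[0.42745685 0.09517544 0.05060202] [-0.46842058  1.07504808  0.39184166] [-0.07361595  0.01872322  0.01180316] [ 6.63402490e-02 -2.64352280e+01 -2.31285167e+01  6.74056448e-02
  2.90253240e-02 -1.37660754e-04]
```

View pics/c3.png

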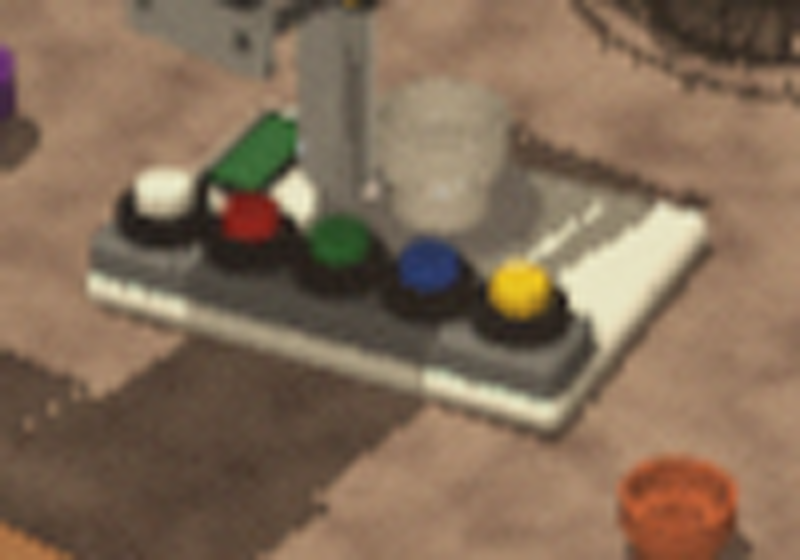

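The scene crop shows the fingertips (345,205) behind the green key (340,228), beyond it in +x, so the key was not pressed. I'll compare the cameras.

```bash
python3 - <<'E'
from h import *
f=lambda x,y:(190+(x-3.5)/8,150+(y-3.5)/8)
for n,p,z in [("white",(163,182),.058),("red",(251,207),.058),("green",(340,232),.058),("blue",(429,257),.058),("yellow",(520,280),.058),("tip",(340,205),.0506)]:
    print(n,pt("sc1",*f(*p),z))
E
python3 - <<'E'
import sys;sys.path.insert(0,'.')
import os;os.chdir('.')
from h import *
im=cv2.imread("pics/w2.png"); a=im[80:330,140:400]
cv2.imwrite("pics/c4.png",cv2.resize(a,None,fx=2.3,fy=2.3,interpolation=cv2.INTER_CUBIC))
for n in("top0","w2","sc1"):
    print(n,np.load(f"pics/{n}.npz")["world_from_camera"][:3,3])
E
```

```text
white [0.4117 0.1747 0.058 ]
red [0.4197 0.1344 0.058 ]
green [0.4277 0.0945 0.058 ]
blue [0.4355 0.0555 0.058 ]
yellow [0.4449 0.0174 0.058 ]
tip [0.4524 0.1152 0.0506]
top0 [ 0.23533962 -0.02787248  1.16890328]
w2 [0.42722553 0.16528395 0.2535656 ]
sc1 [-0.47964583 -0.67034341  0.80866514]
```

View pics/c4.png

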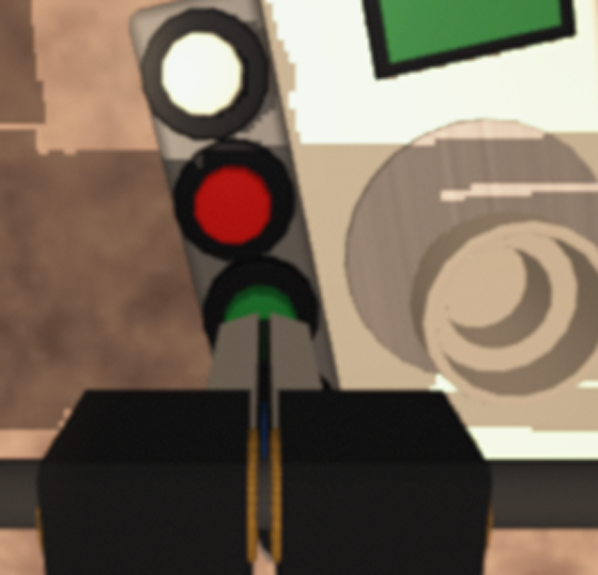

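Both cameras put the green key at (0.427, 0.094). But both views also place the real fingertips about 20 mm higher than the reported TCP (z about 0.07), which fits the zero force. I'll descend in small steps and go by the force.

Request:
step_arm(
  delta_pos=[
    [0,0,0.4],
    [0,0,0.8],
    [0,0,1.0],
    [0,0,1.0],
  ],
  spin=[0,0,0,0],
)

```text
clock: 2.33
eef_pos: [0.4263, 0.0948, 0.0393]
tool_rot: [-179.9, 0.0, 90.0]
wrist_force: [-0.7, 0.2, 0.0]
opening: 0.0002
grip_force: 0.0
```

Request:
step_arm(
  delta_pos=[
    [0,0,0.2],
    [0,0,0.4],
    [0,0,0.4],
  ],
  spin=[0,0,0],
)

```text
clock: 2.58
eef_pos: [0.4267, 0.0948, 0.0356]
tool_rot: [-180.0, 0.0, 90.0]
wrist_force: [-0.5, 0.0, -0.4]
opening: 0.0003
grip_force: 0.0
```

Request:
step_arm(
  delta_pos=[
    [0,0,0.2],
    [0,0,0.4],
    [0,0,0.4],
  ],
  spin=[0,0,0],
)

```text
clock: 2.83
eef_pos: [0.4272, 0.0949, 0.032]
tool_rot: [180.0, -0.0, 90.0]
wrist_force: [-0.5, 0.5, 2.9]
opening: 0.0004
grip_force: 1.2
```

Run:
```python
from h import *
s=ctrl.sense(); print(s["eef_pos"],s["wrist_force"])
a=snap("scene","sc2"); b=snap("wrist","w3")
x=cv2.resize(a["pixels"][150:220,190:260],(560,560),interpolation=cv2.INTER_CUBIC)
cv2.imwrite("pics/c5.png",x[:,:,::-1])
```

```text
[0.42718341 0.09489108 0.03201754] [-0.54804707  0.48705853  2.905965  ]
```

View pics/c5.png

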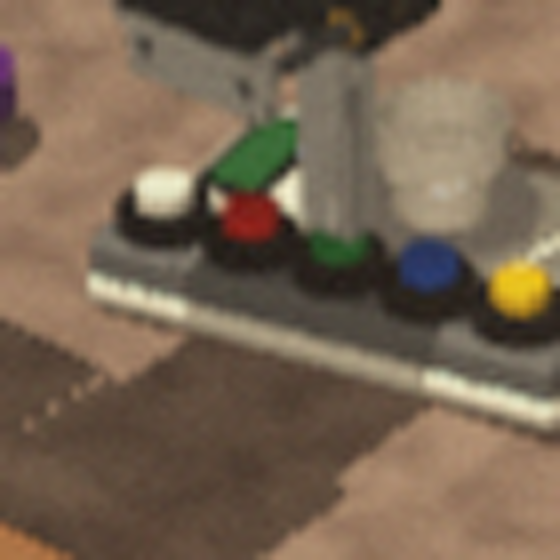

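The crop shows the finger resting on the green key, with 2.9 N of contact force. So the true tip sits about 2 cm above the reported TCP. Now pressing fully.

Request:
step_arm(
  delta_pos=[
    [0,0,0.2],
    [0,0,0.4],
    [0,0,0.4],
  ],
  spin=[0,0,0],
)

```text
clock: 3.18
eef_pos: [0.4273, 0.0949, 0.0288]
tool_rot: [180.0, 0.0, 90.0]
wrist_force: [-1.7, 0.0, 6.9]
opening: 0.0006
grip_force: 3.8
```

Request:
step_arm(
  delta_pos=[
    [0,0,0.2],
    [0,0,0.2],
  ],
  spin=[0,0],
)

```text
clock: 3.35
eef_pos: [0.4274, 0.0949, 0.0284]
tool_rot: [-180.0, 0.0, 90.0]
wrist_force: [-8.6, -0.4, 22.4]
opening: 0.0007
grip_force: 10.9
```

Request:
step_arm(
  delta_pos=[
    [0,0,-2.5],
    [0,0,-2.5],
    [-4,0.8,-2.5],
    [-7.9,1.7,-2.5],
    [-7.9,1.7,-2.5],
  ],
  spin=[0,0,0,0,0],
)

```text
clock: 3.77
eef_pos: [0.4463, 0.0108, 0.0513]
tool_rot: [179.8, 0.2, 89.7]
wrist_force: [0.5, 0.7, -0.2]
opening: 0.0
grip_force: 0.0
```

Request:
step_arm(
  delta_pos=[
    [0,0,0.5],
    [0,0,1.0],
    [0,0,1.0],
  ],
  spin=[0,0,0],
)

```text
clock: 4.02
eef_pos: [0.4419, 0.0169, 0.0391]
tool_rot: [-179.8, -0.1, 90.0]
wrist_force: [-0.7, 0.8, -0.0]
opening: 0.0004
grip_force: 0.0
```

Request:
step_arm(
  delta_pos=[
    [0,0,0.5],
    [0,0,0.9],
    [0,0,1.2],
    [0,0,1.2],
  ],
  spin=[0,0,0,0],
)

```text
clock: 4.35
eef_pos: [0.4436, 0.0169, 0.029]
tool_rot: [-179.9, -0.1, 90.1]
wrist_force: [-1.4, 1.9, 3.6]
opening: 0.0006
grip_force: 1.9
```

Request:
step_arm(
  delta_pos=[
    [0,0,0.2],
    [0,0,0.3],
    [0,0,0.3],
  ],
  spin=[0,0,0],
)

```text
clock: 4.6
eef_pos: [0.4438, 0.0169, 0.0284]
tool_rot: [-179.9, -0.0, 90.1]
wrist_force: [-7.9, 3.4, 21.6]
opening: 0.0007
grip_force: 11.2
```

Request:
step_arm(
  delta_pos=[
    [0,0,-2.5],
    [0,0,-2.5],
    [3.8,-0.9,-2.5],
    [3.8,-0.9,-2.5],
    [3.8,-0.9,-2.5],
  ],
  spin=[0,0,0,0,0],
)

```text
clock: 5.02
eef_pos: [0.434, 0.0552, 0.0504]
tool_rot: [-179.9, 0.0, 90.2]
wrist_force: [0.7, -0.6, -0.2]
opening: 0.0004
grip_force: 0.0
```

Request:
step_arm(
  delta_pos=[
    [0,0,0.5],
    [0,0,1.0],
    [0,0,1.0],
  ],
  spin=[0,0,0],
)

```text
clock: 5.27
eef_pos: [0.4338, 0.0534, 0.0395]
tool_rot: [-179.8, 0.0, 89.9]
wrist_force: [-0.1, -0.1, -0.2]
opening: 0.0001
grip_force: 0.0
```

Request:
step_arm(
  delta_pos=[
    [0,0,0.5],
    [0,0,0.9],
    [0,0,1.2],
    [0,0,1.4],
    [0,0,1.4],
  ],
  spin=[0,0,0,0,0],
)

```text
clock: 5.68
eef_pos: [0.4355, 0.0533, 0.0286]
tool_rot: [-180.0, 0.0, 90.0]
wrist_force: [-4.6, -1.7, 14.3]
opening: 0.0003
grip_force: 7.1
```

Request:
step_arm(
  delta_pos=[
    [0,0,-3],
    [0,0,-6],
    [-10,0.3,-8],
    [-30.5,0.3,-8],
    [-30.5,0.3,-8],
  ],
  spin=[0,0,0,0,0],
  jaw=8.5,
)

```text
clock: 6.1
eef_pos: [0.4376, -0.0712, 0.1]
tool_rot: [179.8, 0.0, 90.2]
wrist_force: [1.0, -0.3, -0.5]
opening: 0.03
grip_force: 0.0
```

Request:
step_arm(
  delta_pos=[
    [-20,0.3,0],
    [-20,0.3,0],
    [-20,0.3,0],
    [-20,0.3,0],
    [-20,0.3,0],
  ],
  spin=[0,0,0,0,0],
)

```text
clock: 6.52
eef_pos: [0.4392, -0.2734, 0.0987]
tool_rot: [180.0, 0.0, 89.9]
wrist_force: [0.8, 0.4, -0.3]
opening: 0.0636
grip_force: 0.0
```

Run:
```python
from h import *
s=ctrl.sense(); print(s["eef_pos"],s["opening"])
b=snap("wrist","w4"); a=snap("top","top4")
def seg(n,u0,u1,v0,v1,z):
    h=cv2.cvtColor(cv2.imread(f"pics/{n}.png"),cv2.COLOR_BGR2HSV)
    m=((h[...,0]<13)&(h[...,1]>165)).astype(np.uint8); M=np.zeros_like(m); M[v0:v1,u0:u1]=m[v0:v1,u0:u1]
    M=cv2.morphologyEx(M,cv2.MORPH_OPEN,np.ones((3,3)))
    for c in cv2.findContours(M,0,2)[0]:
        if cv2.contourArea(c)>80:
            (x,y),r=cv2.minEnclosingCircle(c); w=[pt(n,x+r*e,y,z) for e in(-1,0,1)]
            print(n,round(x,1),round(y,1),round(r,1),w[1],"diam",np.linalg.norm(w[0]-w[2]))
seg("w4",0,512,0,384,.045); seg("top0",325,362,170,205,.045)
cv2.imwrite("pics/w4.png",b["pixels"][:,:,::-1])
```

```text
[ 0.43919258 -0.27342539  0.09869218] 0.06364684056513062
w4 253.7 175.8 30.8 [ 0.4382 -0.2491  0.045 ] diam 0.056900351492763214
w4 205.5 2.5 20.7 [ 0.3999 -0.1079  0.045 ] diam 0.03320015060206806
top0 344.0 187.0 11.2 [ 0.439  -0.2503  0.045 ] diam 0.05750426071170729
```

View pics/w4.png

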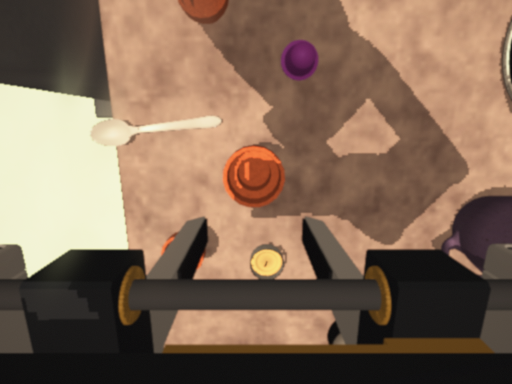

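The wrist view shows the brown ramekin at (254,176), agreeing with the top view at (0.4385, -0.250). The spoon, tea light and small ramekin are clear of the finger line.

Request:
step_arm(
  delta_pos=[
    [2.3,0,1.5],
    [2.3,0,3],
    [2.3,0,4],
    [2.3,0,5],
    [2.3,0,5],
  ],
  spin=[0,0,0,0,0],
  jaw=8.0,
)

```text
clock: 7.03
eef_pos: [0.4382, -0.2456, 0.0466]
tool_rot: [-179.8, -0.2, 90.0]
wrist_force: [0.2, 0.3, -0.2]
opening: 0.0803
grip_force: 0.0
```

Request:
step_arm(
  delta_pos=[
    [0,0,0],
  ],
  spin=[0],
)

```text
clock: 7.12
eef_pos: [0.4394, -0.2468, 0.0484]
tool_rot: [-179.9, -0.0, 90.0]
wrist_force: [0.1, -0.7, 0.2]
opening: 0.0798
grip_force: 0.0
```

Request:
step_arm(
  delta_pos=[
    [-0.3,0,1.5],
    [-0.3,0,3],
    [-0.3,0,4.2],
    [-0.3,0,4.7],
    [-0.3,0,4.7],
  ],
  spin=[0,0,0,0,0],
)

```text
clock: 7.53
eef_pos: [0.4394, -0.2499, 0.0014]
tool_rot: [-179.9, -0.0, 90.0]
wrist_force: [0.0, 0.4, -0.2]
opening: 0.0802
grip_force: 0.0
```

Request:
step_arm(
  delta_pos=[
    [0,0,0],
  ],
  spin=[0],
)

```text
clock: 7.62
eef_pos: [0.4403, -0.2506, 0.0026]
tool_rot: [180.0, 0.0, 90.0]
wrist_force: [0.4, -0.9, -0.1]
opening: 0.0799
grip_force: 0.0
```

Request:
step_arm(
  delta_pos=[
    [0,-0.1,0.2],
    [0,-0.1,0.2],
    [0,-0.1,0.2],
    [0,-0.1,0.2],
    [0,-0.1,0.2],
  ],
  spin=[0,0,0,0,0],
  jaw=5.0,
  squeeze=15,
)

```text
clock: 8.03
eef_pos: [0.439, -0.2505, 0.0005]
tool_rot: [180.0, 0.0, 90.0]
wrist_force: [-0.2, 0.0, 2.1]
opening: 0.057
grip_force: 15.0
```

Request:
step_arm(
  delta_pos=[
    [0,0,0],
    [0,0,0],
    [0,0,0],
  ],
  spin=[0,0,0],
)

```text
clock: 8.28
eef_pos: [0.439, -0.2505, 0.0005]
tool_rot: [180.0, 0.0, 90.0]
wrist_force: [-0.9, 0.5, 4.9]
opening: 0.0569
grip_force: 15.0
```

Gripped at 57 mm opening, as expected. Lifting, and then I'll look for both ramekins.

Request:
step_arm(
  delta_pos=[
    [0,0,-0.5],
    [0,0,-2],
    [0,0,-5],
    [0,0,-8],
    [0,0,-11],
  ],
  spin=[0,0,0,0,0],
)

```text
clock: 8.7
eef_pos: [0.4379, -0.2494, 0.1103]
tool_rot: [-179.9, -0.1, 90.0]
wrist_force: [0.4, 0.2, 0.1]
opening: 0.0571
grip_force: 15.0
```

Run:
```python
from h import *
s=ctrl.sense(); print(s["eef_pos"],s["opening"],s["grip_force"],s["wrist_force"])
b=snap("wrist","w5"); a=snap("scene","sc5"); t=snap("top","top5")
# one composite: wrist bottom (held), top scale crop, scene scale/held crop
w=b["pixels"][100:260,170:340]; w=cv2.resize(w,(400,376),interpolation=cv2.INTER_CUBIC)
p=cv2.resize(t["pixels"][145:190,180:235],(400,327),interpolation=cv2.INTER_CUBIC)
sc=cv2.resize(a["pixels"][145:245,220:400],(400,222),interpolation=cv2.INTER_CUBIC)
sp=cv2.resize(a["pixels"][145:215,215:290],(400,373),interpolation=cv2.INTER_CUBIC)
L=np.vstack([w,sc]);R=np.vstack([p,sp[:271]])
cv2.imwrite("pics/comp.png",np.hstack([L,R])[:,:,::-1])
```

```text
[ 0.43787752 -0.24942212  0.11029327] 0.05712456889254404 14.975843324500602 [0.36103115 0.24017921 0.05592623]
```

View pics/comp.png

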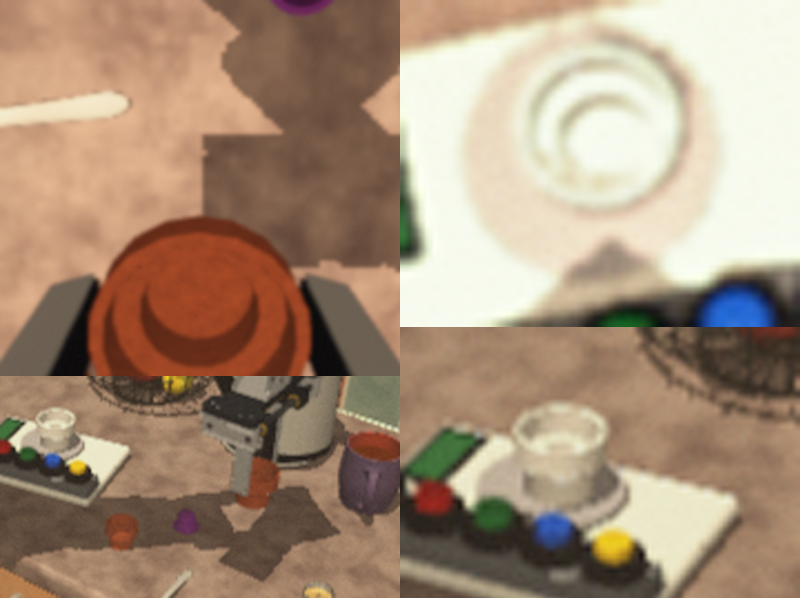

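The composite shows the brown ramekin held upright between the pads. The white rim is at (606,126) in the top inset and (560,430) in the scene inset. I'll triangulate it from the cameras.

Run:
```python
from h import *
print("top",pt("top5",207.9,161.9,.073),"scene",pt("sc5",244.4,163.8,.073),"w2",pt("w2",361.7,213.9,.073))
# refine: Hough circle on enlarged top / wrist
for n,(u0,u1,v0,v1),k,ex in(("top5",(190,226,146,180),10,(100,150)),("w2",(310,420,160,280),5,(150,230)),("w1",(295,400,150,250),6,(140,230))):
    g=cv2.resize(cv2.imread(f"pics/{n}.png",0)[v0:v1,u0:u1],None,fx=k,fy=k,interpolation=cv2.INTER_CUBIC)
    c=cv2.HoughCircles(cv2.GaussianBlur(g,(0,0),k/2),cv2.HOUGH_GRADIENT,1.5,20,param1=40,param2=20,minRadius=ex[0]*(1 if n!="top5" else 1),maxRadius=ex[1])
    if c is not None:
        for x,y,r in c[0][:3]:
            a=(u0+(x-k/2)/k,v0+(y-k/2)/k); print(n,np.round(a,1),r/k,pt(n,*a,.073), "diam",np.linalg.norm(pt(n,a[0]-r/k,a[1],.073)-pt(n,a[0]+r/k,a[1],.073)))
# held rim in scene: orange blob, and wrist
h=cv2.cvtColor(cv2.imread("pics/w5.png"),cv2.COLOR_BGR2HSV)
m=((h[...,0]<13)&(h[...,1]>150)).astype(np.uint8)
for c in cv2.findContours(m,0,2)[0]:
    if cv2.contourArea(c)>500: print("held",cv2.boundingRect(c),cv2.minEnclosingCircle(c))
```

```text
top [0.5036 0.099  0.073 ] scene [0.5052 0.106  0.073 ] w2 [0.4993 0.1071 0.073 ]
w2 [369.4 221.8] 45.81 [0.505  0.1015 0.073 ] diam 0.062000000000000055
w2 [363.4 211.2] 39.989998 [0.5003 0.1089 0.073 ] diam 0.053600000000000037
w2 [365.2 215.2] 37.829998 [0.5017 0.1062 0.073 ] diam 0.0509
w1 [346.9 198.6] 32.883335 [0.5009 0.1081 0.073 ] diam 0.05259999999999998
w1 [340.1 193.6] 30.433334 [0.4952 0.1122 0.073 ] diam 0.04859999999999998
w1 [351.1 205.9] 38.183334 [0.5048 0.102  0.073 ] diam 0.06159999999999999
held (206, 192, 97, 88) ((254.35281372070312, 240.53257751464844), 48.783504486083984)
held (183, 0, 49, 55) ((206.2109375, 26.921875), 28.793338775634766)
```

Request:
step_arm(
  delta_pos=[
    [2,0.5,-1],
    [5,1.5,-1],
    [9,2.5,-1],
    [13,3.5,-1],
    [17,4.5,-1],
  ],
  spin=[0,0,0,0,0],
)

```text
clock: 9.27
eef_pos: [0.4821, -0.0781, 0.1177]
tool_rot: [-179.8, -0.1, 89.9]
wrist_force: [0.6, -0.5, -1.5]
opening: 0.0569
grip_force: 15.0
```

Request:
step_arm(
  delta_pos=[
    [4,1,0],
    [7.5,1.5,0],
    [10,2,0],
    [11,2,0],
    [11,2,0],
  ],
  spin=[0,0,0,0,0],
)

```text
clock: 9.68
eef_pos: [0.502, 0.032, 0.1179]
tool_rot: [-179.8, -0.0, 90.2]
wrist_force: [-0.5, -0.0, -1.0]
opening: 0.057
grip_force: 15.0
```

Request:
step_arm(
  delta_pos=[
    [0,0,0],
    [0,0,0],
  ],
  spin=[0,0],
)

```text
clock: 9.85
eef_pos: [0.503, 0.0286, 0.1191]
tool_rot: [-179.9, 0.0, 89.9]
wrist_force: [-0.7, -0.5, -0.4]
opening: 0.0569
grip_force: 15.0
```

```bash
cat > ring.py <<'E'
from h import *
from scipy.ndimage import map_coordinates
def proj(c,P):
    T=np.linalg.inv(c["world_from_camera"]); q=P@T[:3,:3].T+T[:3,3]
    return c["cx"]-c["fx"]*q[:,0]/q[:,2], c["cy"]+c["fy"]*q[:,1]/q[:,2]
def fit(n,x0,y0,z,parts,rng=.014):
    # centre for which circles of the known radii lie on the strongest edges
    c=np.load(f"pics/{n}.npz"); im=cv2.GaussianBlur(c["pixels"].astype(np.float32),(0,0),1.0)
    g=np.sqrt(sum(cv2.Sobel(im[...,k],cv2.CV_32F,a,1-a)**2 for k in range(3) for a in(0,1))); g=np.minimum(g,np.percentile(g,93))
    t=np.linspace(0,2*np.pi,120,endpoint=False); best=[]
    for dx in np.arange(-rng,rng,.0007):
        for dy in np.arange(-rng,rng,.0007):
            s=0
            for r,dz in parts:
                u,v=proj(c,np.c_[x0+dx+r*np.cos(t),y0+dy+r*np.sin(t),np.full(120,z+dz)])
                s+=map_coordinates(g,[v,u],order=1).mean()
            best.append((s,x0+dx,y0+dy))
    best.sort(reverse=True); b=np.array(best[:15]); print(n,np.round(best[0],4),"mean",b[:,1:].mean(0).round(4),"sd",b[:,1:].std(0).round(4)); return best[0]
E
python3 - <<'E'
from ring import *
s=ctrl.sense(); print(s["eef_pos"],s["opening"],s["grip_force"])
snap("wrist","w6")
R=[(.029,0),(.025,0)]
for n in("w6","w1","w2","top0","sc0"): fit(n,.503,.103,.073,R)
fit("top0",.4385,-.25,.045,R); fit("w4",.4385,-.25,.045,R); fit("sc0",.4385,-.25,.045,R)
E
```

```text
[0.50300845 0.02857808 0.11905409] 0.05689966686361789 14.976033705461305
w6 [3.320007e+02 5.030000e-01 1.044000e-01] mean [0.5034 0.1025] sd [0.0009 0.002 ]
w1 [2.620901e+02 5.030000e-01 1.044000e-01] mean [0.501 0.105] sd [0.0021 0.0014]
w2 [2.673331e+02 5.030000e-01 1.044000e-01] mean [0.5022 0.1047] sd [0.0017 0.0013]
top0 [2.674636e+02 5.114000e-01 9.250000e-02] mean [0.511  0.0913] sd [0.001  0.0016]
sc0 [2.872874e+02 5.107000e-01 1.058000e-01] mean [0.5109 0.1064] sd [0.0008 0.0009]
top0 [ 3.297003e+02  4.357000e-01 -2.500000e-01] mean [ 0.4364 -0.2507] sd [0.0011 0.0008]
w4 [ 2.684765e+02  4.378000e-01 -2.507000e-01] mean [ 0.4381 -0.2503] sd [0.0007 0.001 ]
sc0 [241.4886   0.4406  -0.2507] mean [ 0.44   -0.2511] sd [0.0009 0.0007]
```

Run:
```python
from ring import *
c=np.load("pics/w6.npz"); g=c["pixels"].astype(float).mean(2)
for lab,d in(("along y (x=.503)",(0,1)),("along x (y=.1035)",(1,0))):
    r=np.arange(-.040,.0401,.002)
    u,v=proj(c,np.c_[.503+d[0]*r,.1035+d[1]*r,np.full(len(r),.073)])
    print(lab); print([f"{1000*a:.0f}:{b:.0f}" for a,b in zip(r,map_coordinates(g,[v,u],order=1))])
for z,R in((.073,[(.029,0)]),(.073,[(.025,0)]),(.028,[(.048,0)])): fit("w6",.503,.1035,z,R)
```

```text
along y (x=.503)
['-40:180', '-38:180', '-36:181', '-34:164', '-32:135', '-30:136', '-28:148', '-26:184', '-24:161', '-22:173', '-20:190', '-18:190', '-16:178', '-14:165', '-12:189', '-10:190', '-8:190', '-6:190', '-4:190', '-2:189', '0:221', '2:247', '4:247', '6:247', '8:247', '10:247', '12:247', '14:220', '16:178', '18:247', '20:247', '22:245', '24:129', '26:206', '28:246', '30:235', '32:231', '34:230', '36:229', '38:229', '40:230']
along x (y=.1035)
['-40:178', '-38:147', '-36:144', '-34:144', '-32:146', '-30:147', '-28:178', '-26:176', '-24:127', '-22:185', '-20:189', '-18:189', '-16:155', '-14:170', '-12:190', '-10:189', '-8:190', '-6:191', '-4:216', '-2:221', '0:221', '2:198', '4:190', '6:190', '8:190', '10:189', '12:189', '14:160', '16:162', '18:190', '20:190', '22:173', '24:128', '26:190', '28:171', '30:138', '32:141', '34:139', '36:139', '38:170', '40:172']
w6 [1.525228e+02 5.121000e-01 1.007000e-01] mean [0.5112 0.1008] sd [0.0023 0.0013]
w6 [1.961134e+02 5.030000e-01 1.042000e-01] mean [0.5036 0.1025] sd [0.0013 0.0016]
w6 [1.235395e+02 5.044000e-01 1.126000e-01] mean [0.5044 0.1128] sd [0.0009 0.0007]
```

Run:
```python
from ring import *
h=cv2.cvtColor(cv2.imread("pics/w6.png"),cv2.COLOR_BGR2HSV)
m=((h[...,0]<13)&(h[...,1]>150)).astype(np.uint8); m=cv2.morphologyEx(m,3,np.ones((5,5)))
c=max(cv2.findContours(m,0,1)[0],key=cv2.contourArea); x,y,w,hh=cv2.boundingRect(c); print(x,y,w,hh)
d=np.load("pics/w6.npz")
t=np.linspace(0,2*np.pi,200)
for cy in(.0256,.0286,.0316):
    u,v=proj(d,np.c_[.503+.029*np.cos(t),cy+.029*np.sin(t),np.full(200,.1635)]); print(cy,"pred rim u",u.min(),u.max(),"v",v.min(),v.max())
for cy in(.0256,.0286,.0316):
    u,v=proj(d,np.c_[.503+.029*np.cos(t),cy+.029*np.sin(t),np.full(200,.1455)]); print(cy,"band bottom v",v.min())
    u,v=proj(d,np.c_[.503+.021*np.cos(t),cy+.021*np.sin(t),np.full(200,.119)]); print(cy,"foot v",v.min())
# silhouette profile at u centre
g=d["pixels"][150:285:1,254]; print([tuple(int(q) for q in p) for p in g[::4]])
```

```text
206 193 97 87
0.0256 pred rim u 206.9877249520642 302.55213752867894 v 202.69284919619014 291.13151788726947
0.0286 pred rim u 206.78212075479794 302.74737174519703 v 197.71234526316948 286.89449855995366
0.0316 pred rim u 206.57478480908497 302.9442509556937 v 192.68817687330215 282.6232350142609
0.0256 band bottom v 195.16994727835836
0.0256 foot v 196.92338102192713
0.0286 band bottom v 190.6405887831251
0.0286 foot v 192.9998248317402
0.0316 band bottom v 186.07536968983027
0.0316 foot v 189.04933223111686
[(208, 182, 151), (155, 135, 118), (170, 148, 124), (206, 184, 151), (206, 183, 151), (205, 184, 151), (205, 183, 150), (205, 182, 150), (205, 182, 149), (205, 183, 150), (199, 175, 143), (104, 45, 25), (120, 53, 29), (154, 67, 36), (160, 70, 38), (159, 70, 36), (162, 71, 37), (160, 70, 37), (157, 69, 36), (163, 71, 38), (156, 67, 35), (155, 67, 35), (158, 70, 36), (150, 65, 34), (102, 43, 24), (103, 45, 24), (106, 47, 25), (163, 71, 37), (160, 70, 36), (143, 61, 33), (105, 45, 26), (103, 45, 24), (93, 42, 26), (44, 40, 37)]
```

Request:
step_arm(
  delta_pos=[
    [2,0,0],
    [4.5,0,0],
    [6.6,0,0],
    [7.6,0,0],
    [7.6,0,0],
  ],
  spin=[0,0,0,0,0],
)

```text
clock: 10.32
eef_pos: [0.5038, 0.1061, 0.1199]
tool_rot: [-180.0, -0.0, 90.0]
wrist_force: [-0.1, -0.2, -1.5]
opening: 0.0571
grip_force: 15.0
```

Request:
step_arm(
  delta_pos=[
    [0,0,1],
    [0,0,2],
    [0,0,3],
    [0,0,3.5],
    [0,0,3.5],
  ],
  spin=[0,0,0,0,0],
)

```text
clock: 10.73
eef_pos: [0.5018, 0.1049, 0.0824]
tool_rot: [-179.7, 0.0, 89.9]
wrist_force: [-0.9, -1.0, -1.1]
opening: 0.0569
grip_force: 15.0
```

Request:
step_arm(
  delta_pos=[
    [0,0,0],
    [0,0,0],
  ],
  spin=[0,0],
)

```text
clock: 10.9
eef_pos: [0.504, 0.1055, 0.085]
tool_rot: [180.0, 0.0, 90.0]
wrist_force: [-0.3, 0.1, -1.4]
opening: 0.0571
grip_force: 15.0
```

Request:
step_arm(
  delta_pos=[
    [0,-0.05,0.5],
    [0,-0.05,0.8],
    [0,-0.05,1.1],
    [0,-0.05,1.3],
    [0,-0.05,1.4],
  ],
  spin=[0,0,0,0,0],
)

```text
clock: 11.32
eef_pos: [0.503, 0.1058, 0.0705]
tool_rot: [-180.0, 0.0, 90.0]
wrist_force: [-0.2, 0.1, -1.7]
opening: 0.0569
grip_force: 15.0
```

Request:
step_arm(
  delta_pos=[
    [0,0,0.2],
    [0,0,0.3],
  ],
  spin=[0,0],
)

```text
clock: 11.48
eef_pos: [0.5032, 0.1058, 0.0677]
tool_rot: [-180.0, 0.0, 90.0]
wrist_force: [0.7, 0.8, -0.7]
opening: 0.057
grip_force: 15.0
```

Request:
step_arm(
  delta_pos=[
    [0,0,0.2],
    [0,0,0.4],
    [0,0,0.6],
    [0,0,0.8],
  ],
  spin=[0,0,0,0],
)

```text
clock: 11.82
eef_pos: [0.5033, 0.1058, 0.0597]
tool_rot: [-180.0, 0.0, 90.0]
wrist_force: [-0.0, 0.4, -0.4]
opening: 0.0568
grip_force: 15.0
```

Request:
step_arm(
  delta_pos=[
    [0,0,0.2],
    [0,0,0.4],
    [0,0,0.4],
  ],
  spin=[0,0,0],
)

```text
clock: 12.07
eef_pos: [0.5028, 0.1057, 0.0554]
tool_rot: [-179.9, 0.0, 90.0]
wrist_force: [-0.6, 0.2, -1.2]
opening: 0.0569
grip_force: 15.0
```

Request:
step_arm(
  delta_pos=[
    [0,0,0.1],
    [0,0,0.2],
    [0,0,0.2],
  ],
  spin=[0,0,0],
)

```text
clock: 12.32
eef_pos: [0.5035, 0.1058, 0.0545]
tool_rot: [180.0, 0.0, 90.0]
wrist_force: [-1.9, 0.1, 2.3]
opening: 0.0566
grip_force: 15.0
```

Request:
step_arm(
  delta_pos=[
    [0,0,0],
    [0,0,0],
    [0,0,0],
    [0,0,0],
    [0,0,0],
  ],
  spin=[0,0,0,0,0],
  jaw=7.8,
)

```text
clock: 12.73
eef_pos: [0.5033, 0.1057, 0.0539]
tool_rot: [-180.0, 0.0, 90.0]
wrist_force: [-1.1, 0.1, -0.5]
opening: 0.0778
grip_force: 0.0
```

Request:
step_arm(
  delta_pos=[
    [0,0,-1.5],
    [0,0,-3],
    [0,0,-5],
    [0,0,-7],
    [0,0,-8],
  ],
  spin=[0,0,0,0,0],
)

```text
clock: 13.15
eef_pos: [0.5049, 0.1059, 0.1364]
tool_rot: [179.8, -0.0, 90.0]
wrist_force: [0.3, -0.2, 0.1]
opening: 0.0781
grip_force: 0.0
```

Run:
```python
from ring import *
s=ctrl.sense(); print(s["eef_pos"],s["opening"],s["wrist_force"])
for n in("wrist","scene","top"): snap(n,"n_"+n)
def seg(n,box,z):
    u0,u1,v0,v1=box
    h=cv2.cvtColor(cv2.imread(f"pics/{n}.png"),cv2.COLOR_BGR2HSV); m=((h[...,0]<13)&(h[...,1]>150)).astype(np.uint8)
    M=np.zeros_like(m); M[v0:v1,u0:u1]=m[v0:v1,u0:u1]
    for c in cv2.findContours(M,0,1)[0]:
        if cv2.contourArea(c)>60: (x,y),r=cv2.minEnclosingCircle(c); print(n,cv2.boundingRect(c),pt(n,x,y,z),r)
seg("n_wrist",(150,380,100,384),.099); seg("n_top",(190,230,135,185),.099); seg("n_scene",(225,265,130,190),.09)
```

```text
[0.50485092 0.10587019 0.13643499] 0.0781194429798755 [ 0.32506636 -0.2255571   0.13682759]
n_wrist (152, 315, 36, 40) [ 0.4193 -0.0274  0.099 ] 21.914705276489258
n_wrist (222, 172, 63, 64) [0.503  0.1082 0.099 ] 32.02662658691406
n_wrist (156, 156, 24, 23) [0.4305 0.141  0.099 ] 11.94707202911377
n_scene (237, 153, 16, 15) [0.5045 0.1051 0.09  ] 8.276573181152344
```

The nested ramekin is round in the wrist view (63x64 px) and of the right size, so it stands upright. On to the white key at (0.4103, 0.173).

Request:
step_arm(
  delta_pos=[
    [2,-3,0],
    [4,-6,0],
    [6.7,-9.5,0],
    [6.7,-9.5,0],
    [6.7,-9.5,0],
  ],
  spin=[0,0,0,0,0],
  jaw=0,
  squeeze=15,
)

```text
clock: 13.72
eef_pos: [0.4055, 0.1735, 0.1322]
tool_rot: [-179.8, 0.0, 90.2]
wrist_force: [-0.2, -0.1, 0.6]
opening: 0.0481
grip_force: 0.0
```

Request:
step_arm(
  delta_pos=[
    [0,0,2],
    [0,0,4],
    [0,0,6],
    [0,0,7.5],
    [0,0,7.5],
  ],
  spin=[0,0,0,0,0],
)

```text
clock: 14.13
eef_pos: [0.4058, 0.1712, 0.0551]
tool_rot: [-179.6, 0.1, 89.9]
wrist_force: [-0.4, -0.3, 0.5]
opening: 0.0149
grip_force: 0.0
```

Request:
step_arm(
  delta_pos=[
    [0,0,0],
    [0,0,0],
    [0,0,0],
  ],
  spin=[0,0,0],
)

```text
clock: 14.38
eef_pos: [0.4099, 0.1728, 0.06]
tool_rot: [179.9, -0.0, 90.0]
wrist_force: [0.3, 0.3, -1.1]
opening: 0.0007
grip_force: 0.0
```

Request:
step_arm(
  delta_pos=[
    [0,0,1],
    [0,0,2],
    [0,0,2.6],
    [0,0,3.0],
    [0,0,3.2],
  ],
  spin=[0,0,0,0,0],
)

```text
clock: 14.8
eef_pos: [0.4083, 0.1728, 0.0283]
tool_rot: [-179.9, 0.0, 90.0]
wrist_force: [-8.7, -1.7, 28.3]
opening: 0.0005
grip_force: 14.4
```

Request:
step_arm(
  delta_pos=[
    [0,0,0.1],
    [0,0,0.1],
  ],
  spin=[0,0],
)

```text
clock: 14.97
eef_pos: [0.4083, 0.1728, 0.0284]
tool_rot: [-179.9, 0.0, 90.0]
wrist_force: [-8.3, -2.4, 22.9]
opening: 0.0003
grip_force: 11.8
```

Bottomed at the same height as the other keys. Retracting.

Request:
step_arm(
  delta_pos=[
    [0,0,-2],
    [0,0,-4],
    [0,0,-6],
    [0,0,-8],
    [0,0,-8],
  ],
  spin=[0,0,0,0,0],
)

```text
clock: 15.38
eef_pos: [0.4114, 0.1736, 0.1094]
tool_rot: [179.6, -0.1, 90.0]
wrist_force: [0.3, 1.0, -0.0]
opening: 0.0003
grip_force: 0.0
```

Request:
step_arm(
  delta_pos=[
    [0,0,0],
    [0,0,0],
    [0,0,0],
  ],
  spin=[0,0,0],
)

```text
clock: 15.63
eef_pos: [0.4068, 0.1725, 0.1042]
tool_rot: [-179.8, 0.0, 90.0]
wrist_force: [-0.8, 0.1, -0.6]
opening: 0.0003
grip_force: 0.0
```

Run:
```python
from ring import *
s=ctrl.sense(); print(s["eef_pos"],s["wrist_force"])
snap("scene","e_scene")
def cen(n,box,f):
    u0,u1,v0,v1=box; h=cv2.cvtColor(cv2.imread(f"pics/{n}.png"),cv2.COLOR_BGR2HSV)[v0:v1,u0:u1]; m=f(h); ys,xs=np.nonzero(m); print(n,len(xs),xs.mean()+u0,ys.mean()+v0)
for n in("n_scene","e_scene"): cen(n,(225,265,140,180),lambda h:(h[...,0]<13)&(h[...,1]>150))
for n in("sc0","e_scene"):
    cen(n,(290,320,200,225),lambda h:(h[...,0]>130)&(h[...,0]<170)&(h[...,1]>100)); cen(n,(262,290,202,228),lambda h:(h[...,0]<13)&(h[...,1]>165)); cen(n,(330,355,240,268),lambda h:(h[...,0]<13)&(h[...,1]>165))
print(ctrl.finish_job())
```

```text
[0.40678238 0.17248916 0.10416436] [-0.82713296  0.13791012 -0.56523232]
n_scene 194 244.34536082474227 159.5979381443299
e_scene 218 243.37614678899084 157.7018348623853
sc0 93 303.40860215053766 210.58064516129033
sc0 159 274.251572327044 214.125786163522
sc0 219 341.68949771689495 253.96803652968038
e_scene 93 303.3763440860215 210.58064516129033
e_scene 159 274.3647798742138 214.34591194968553
e_scene 218 341.8211009174312 253.87614678899084
the job is handed in; nothing more can be done
None
```

I pressed green, yellow and blue fully down in order, nested the brown ramekin upright in the white one, pressed white last and handed the job in at about 16 s; the red key was not pressed, and the capsule and both small brown ramekins had not moved in the last picture (spoon and tea light not re-measured).

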